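Offer the heatsink up to the processor

ROBOT

A 6-joint arm with a two-finger parallel gripper is mounted at the origin on the work surface. World frame = base frame: x ahead of the robot, y to its left, z up, the work surface at z = 0. Lengths are in m, angles in rad, forces in N, time in s.
With the tool pointing down it reaches from about 0.325 to 1 m from the base axis. Payload 5.1 kg.
Tool frame: the origin (TCP) lies midway between the tips of the shut fingers; the grasp point (between the pads) lies bot.grip_point_offset behind it (bot.grip_point_offset is the distance from the TCP to the grasp point, in m); x points along the fingers, y is the direction in which the jaws open and shut, and the axes are right-handed (so a half turn about x gives the same grasp; the last joint's range is limited). The gripper opens to 85 mm and grips with 20 to 120 N. Pads are 22 mm wide; open, the fingers measure 114 mm over their backs; the gripper's body (76 mm by 85 mm) begins 54 mm behind the grasp point. The pads swing forward as they close: fully open they stand 13 mm farther back than shut.
Start: joints at [1.075, 0.124, 1.65, -0, 1.367, -0.083], TCP at [0.261, 0.595, 0.231] pointing down, gripper open.
Joint ranges: [-2.61, 2.61], [-1.02, 2.33], [0.03, 2.71], [-1.35, 4.49], [0.32, 2.68], [-2.91, 2.91]. Speed limits (rad/s): [2.57, 2.57, 3.14, 3.14, 3.14, 3.14].

INTERFACE

Orientations are given as [roll, pitch, yaw] about the fixed x, y, z axes, in that order (R = Rz(yaw) Ry(pitch) Rx(roll)).
In Python, from station import bot gives the robot as it stands.
- The arm moves only by the tool play_rows, never from a script. Its argument "steps" is a list of rows, each a list of 3 entries, a list of its own where there are three numbers: the shift along the tool's x, y, z in cm, then the turn about the tool's x in degrees, then the finger opening in cm, from 0 to 8.54. In form: [[[dx, dy, dz], twist, fingers], ...]. A call has exactly 5 rows; each row shifts and turns the commanded pose from where the row before left it, along the tool's axes as they then stand; what a row does not reach is not made up. A row lasts 1/10 s, in which the tool goes at most 50 mm and 8.59 degrees, less where a joint would pass 70% of its speed; a pose out of reach is approached as far as the arm can. A call with a gripper value outside its range is refused whole. The fingers move at their own pace and stop on an object; "newtons" is the grip in N (left out, the last holds). Time passes only in rows, so rows that do not move let the fingers close, or fill a call up. It gives the time, the measured TCP pose, the force and the opening at its end, in the units of the state.
- bot.sense(): the state, without advancing time (a new reading comes with each control period).
- bot.capture(name): name is "scene" or "top"; returns a dict with "image" (384x512x3 uint8, blue, green, red), "camera_matrix" (3x3 intrinsics, pixels), "world_from_camera" (4x4, takes a point from camera to world coordinates). Camera axes: x right, y down, z forward; pixel columns grow to the right and rows downward; lengths in m; the calibration is good to about 2 mm. A picture is of the moment at which its call begins. There is no depth.
- bot.hand_in(): hands the job in, once; it reports no verdict.
The state is a dict: "t": time; "joint_positions": joint angles; "dq": joint speeds; "tau": joint torques, N m; "tool_pos": TCP position; "tool_rot": TCP orientation; "force": force on the tool from outside, world axes, zero at the start; "torque": the same for the moment, N m; "finger_gap": finger opening in m.
Only numpy, scipy, OpenCV 4.12 (cv2) and the standard library are available. Lean on these libraries where they do the work, as an engineer would, in place of code of your own. Each camera call takes 0.05 s, during which the arm holds its last target. There are 200 camera calls.

TASK

Take the orange protective cap off the processor of the opened computer and put it away in the open drawer of the small cabinet. Then pick up the gold finned heatsink, carry it over the case wall and the memory sticks without it touching the computer, and stop with it hovering level about 1 cm above the processor, centred on it and with its fins parallel to the memory sticks. Finish while still holding it there, do not lower it on or let go; leave the jar, the screwdriver and the disk drive alone.

Things in the scene. Friction and masses are not known exactly. Their poses are not given: they have to be found in the camera images.
- case: Fixed open computer chassis lying flat, 200 x 200 mm, walls 3 mm thick, 60 mm high, open on top; origin under its centre, on the bench. Inside a green board (top at 10 mm); at x = +52 and +64 mm two blue memory sticks along y, 133 mm long, 48 mm high over the bench; at x = -84 to -68 mm a steel socket block 46 mm high. Otherwise nothing over 23 mm high within 50 mm of the processor. Yaw varies.
- cpu_top (a point): Centre of the top face of the processor, a 38 x 38 mm silver square on a white 52 mm socket; 18 mm above the bench, at (-10, 0) mm in the case's frame. Axes are those of the case: z up, the memory sticks run along y.
- cap_center (a point): Centre of the loose orange cap (30 g) resting on the processor: a 46 x 46 x 6 mm plate, on its middle an upright grip rib 14 mm wide (its x), 40 mm long (its y) and 30 mm tall; 36 mm high in all. The point lies 18 mm over its underside, 12 mm over the plate's top; z up. Pinch the rib across x. The rib lies within 0.2 rad of the memory sticks' direction.
- heatsink_center (a point): Centre of the loose gold heatsink with copper base (0.2 to 0.33 kg) standing on the bench to the robot's right: 46 mm (its x) by 60 mm (its y, along the fins) by 55 mm tall; the point lies half-way up, 27.5 mm over its underside; z up. The outer fins are flat faces 46 mm apart, to be gripped across x. It and the jar swap places between runs.
- drawer_spot (a point): Point on the floor of the open top drawer of the white cabinet on the robot's left, mid-width, 59 mm behind the front wall's inner face; x points into the cabinet, z up. Drawer 128 mm wide inside, floor 85 mm over the bench; over the floor its sides end at 43 mm, front at 53 mm, cabinet top at 65 mm. Floor uncovered from 59 mm before to 59-94 mm behind the point. Cabinet fixed, yaw varies.
- cabinet_drawer0 (a joint): How far the top drawer is pulled out, m; 0 is shut. It starts 0.13 to 0.165 out and slides with about 1 N of friction.
- jar: Bystander: glass jar of 56 mm diameter, 70 mm tall with a blue cap; origin at the centre of its underside.
- screwdriver: Bystander: screwdriver with a red handle, 190 mm long, lying along its x; origin at mid-length on the bench.
- drive: Bystander: silver disk drive, 70 x 100 x 9 mm, lying flat; origin at the centre of its underside.
Not all that is in view belongs to the job. Of the things that look like the part that bears heatsink_center, take the one that is nearest to the robot's base at the start.

How it is judged:
On the way:
1. the cap lies in the open drawer, let go (x of cap_center in the frame of drawer_spot between -0.065 and 0.15 m and y of cap_center in the frame of drawer_spot between -0.064 and 0.064 m and z of cap_center in the frame of drawer_spot between 0 and 0.035 m and contact force between the fingers and cap below 0.1 N), for 0.2 s.
At the end, for the whole second after the job is handed in: Cap in the drawer, let go. Heatsink held still in the fingers (over 2 N), not touching the computer, underside 4 to 20 mm above the processor, within 8 mm of its centre sideways, level within 0.1 rad, fins within 0.12 rad of the memory sticks (all of step 1 and horizontal distance between heatsink_center and cpu_top below 0.008 m and z of heatsink_center in the frame of cpu_top between 0.0315 and 0.0475 m and angle between heatsink_center's own z axis and vertical below 0.1 rad and angle between the y axis of heatsink_center and the y axis of cpu_top, either way round below 0.12 rad and contact force between the fingers and heatsink above 2 N and contact force between heatsink and case below 0.1 N and linear speed of heatsink below 0.02 m/s); the arm keeps its last pose, push and grip.
It fails at once if the heatsink touches the computer (contact force between heatsink and case above 0.5 N).
It fails at once if the jar is moved by more than 20 mm (distance of jar from where it was at the start of the episode above 0.02 m).
It fails at once if the screwdriver is moved by more than 20 mm (distance of screwdriver from where it was at the start of the episode above 0.02 m).
It fails at once if the drive is moved by more than 20 mm (distance of drive from where it was at the start of the episode above 0.02 m).
It also fails if it takes over 62 s, if anything falls off the work surface, if the arm or the gripper's body presses on something with over 40 N, if the wrist force passes 120 N, or if a joint passes its speed limit or range.

## Working session

There is one attempt and no reset: what is moved stays moved. The work goes in short steps, Python scripts to look and compute and a tool call to move; the robot and the scene stay as the last step left them, time stands still between calls to the robot, and variables do not carry over. Pictures are saved under pics/ and viewed, about 8 in all and at most 12, crops included, and the job is handed in when it is done.

Besides the shell and the picture viewer there is one more tool, called after "Call:" as a command line: name --argument value ..., lists and objects as JSON in quotes. play_rows: Moves the arm, as the interface text tells. Its arguments: {"type":"object","properties":{"steps":{"type":"array"},"newtons":{"type":"number"}},"required":["steps"]}

```bash
ls; mkdir -p pics
python3 - <<'E'
from station import bot
import cv2,numpy as np,pickle
print(bot.sense(),bot.grip_point_offset)
d={}
for n in("scene","top"):
    c=bot.capture(n);d[n]=c;cv2.imwrite(f"pics/{n}0.png",cv2.resize(c["image"],(800,600),interpolation=cv2.INTER_CUBIC));print(n,c["camera_matrix"],c["world_from_camera"])
pickle.dump(d,open("c0.pkl","wb"))
E
```

```text
pics
{'t': 0.0, 'joint_positions': array([ 1.07538262e+00,  1.24479377e-01,  1.65170274e+00, -4.21928559e-06,
        1.36747178e+00, -8.25669921e-02]), 'dq': array([-0.00050024,  0.00077754, -0.0013007 , -0.00032806,  0.00109324,
        0.00121793]), 'tau': array([ 1.04340384e-04, -4.23618615e+01, -3.65453231e+01, -1.42134213e-04,
        6.97172043e-03,  9.21124510e-09]), 'tool_pos': array([0.26050613, 0.59484112, 0.23005267]), 'tool_rot': array([-1.65135937,  1.56873509, -2.06420524]), 'force': array([ 0.89117024,  1.09170829, -0.75366986]), 'torque': array([ 0.0219471 ,  0.07120844, -0.03357139]), 'finger_gap': 0.08538565022186675} 0.0187
scene [[462.91783555   0.         262.63068437]
 [  0.         462.91783555 195.88116935]
 [  0.           0.           1.        ]] [[-7.24488932e-01  4.21259397e-01 -5.45578874e-01  1.31602478e+00]
 [ 6.89286425e-01  4.42900013e-01 -5.73344402e-01  6.78704384e-01]
 [ 1.10173019e-04 -7.91441785e-01 -6.11244541e-01  8.76383893e-01]
 [ 0.00000000e+00  0.00000000e+00  0.00000000e+00  1.00000000e+00]]
top [[438.55226323   0.         246.95358519]
 [  0.         438.55226323 189.6802535 ]
 [  0.           0.           1.        ]] [[ 0.00554923 -0.99709114  0.07601622  0.52124803]
 [-0.99983336 -0.00421028  0.01776298 -0.10962744]
 [-0.01739126 -0.07610212 -0.99694835  1.20333788]
 [ 0.          0.          0.          1.        ]]
```

View pics/scene0.png

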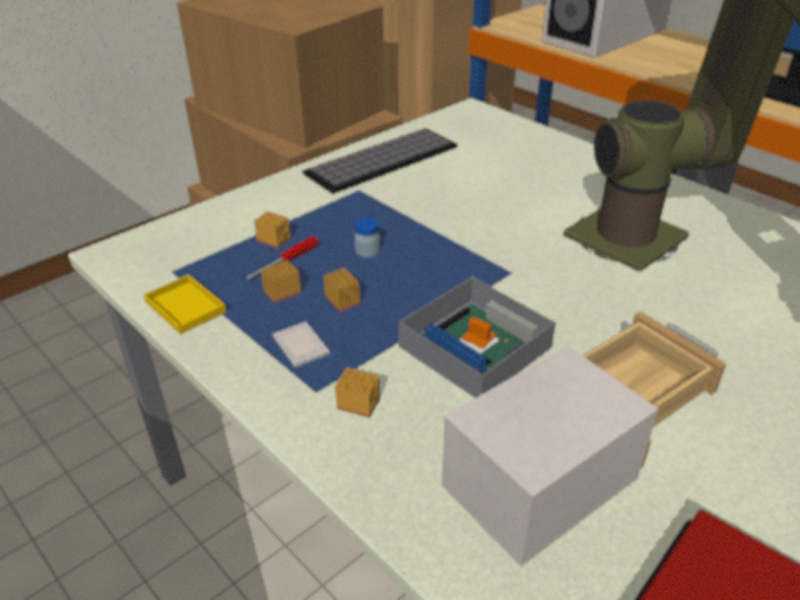

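View pics/top0.png

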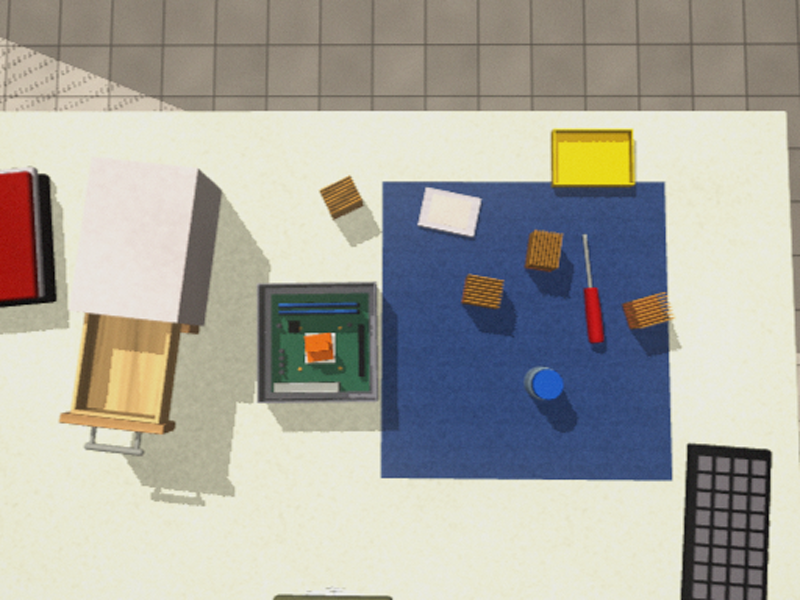

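The scene view shows the case (470,330), drawer (650,370), jar (367,238), screwdriver and four gold blocks. In the top view the blocks are at (483,291), (544,250), (341,197) and (648,310). The one at (483,291) looks nearest to the base, which sits at about (323,607). I'll compute the distances and confirm in an enlarged crop.

```bash
cat > h.py <<'E'
import numpy as np,cv2,pickle
def ray(c,u,v):
    T=c["world_from_camera"];d=T[:3,:3]@np.linalg.solve(c["camera_matrix"],[u,v,1.]);return T[:3,3],d
def at(c,u,v,z):
    o,d=ray(c,u,v);return o+d*(z-o[2])/d[2]
def proj(c,P):
    T=c["world_from_camera"];p=(np.atleast_2d(P)-T[:3,3])@T[:3,:3];q=p@c["camera_matrix"].T;return q[:,:2]/q[:,2:]
def crop(c,x0,y0,w,h,s,step=10):
    im=cv2.resize(c["image"][y0:y0+h,x0:x0+w],None,fx=s,fy=s,interpolation=cv2.INTER_CUBIC)
    for x in range(-(-x0//step)*step,x0+w,step):
        X=int((x-x0+.5)*s);cv2.line(im,(X,0),(X,6),(0,0,255),1);cv2.putText(im,str(x),(X+1,14),0,.33,(255,0,255),1)
    for y in range(-(-y0//step)*step,y0+h,step):
        Y=int((y-y0+.5)*s);cv2.line(im,(0,Y),(6,Y),(0,0,255),1);cv2.putText(im,str(y),(8,Y+4),0,.33,(255,0,255),1)
    return im
E
python3 - <<'E'
from h import *
d=pickle.load(open("c0.pkl","rb"));t,s=d["top"],d["scene"]
for u,v in((483,291),(544,250),(341,197),(648,310),(544,383)):
    p=at(t,u/1.5625,v/1.5625,.055);print((u,v),p.round(3),np.hypot(*p[:2]).round(3))
a=np.hstack([crop(t,160,175,90,90,4.4),crop(t,285,165,45,45,8.8)])[:, :800]
b=np.hstack([crop(s,250,172,110,80,3.6),crop(s,195,160,40,44,6.5)[:288,:]])[:, :800] if 0 else crop(s,200,165,160,88,2.4)
b=np.hstack([crop(t,35,195,85,100,2.1),cv2.copyMakeBorder(crop(s,200,165,160,88,3.4),0,0,0,0,0)[:210]]) if 0 else crop(s,200,160,160,95,5)[:, :]
cv2.imwrite("pics/t1.png",a); cv2.imwrite("pics/s1.png",b)
print(a.shape,b.shape)
E
```

```text
(483, 291) [ 0.619 -0.252  0.055] 0.668
(544, 250) [ 0.688 -0.355  0.055] 0.774
(341, 197) [ 0.778 -0.012  0.055] 0.778
(648, 310) [ 0.588 -0.526  0.055] 0.789
(544, 383) [ 0.466 -0.352  0.055] 0.584
(396, 792, 3) (475, 800, 3)
```

View pics/t1.png

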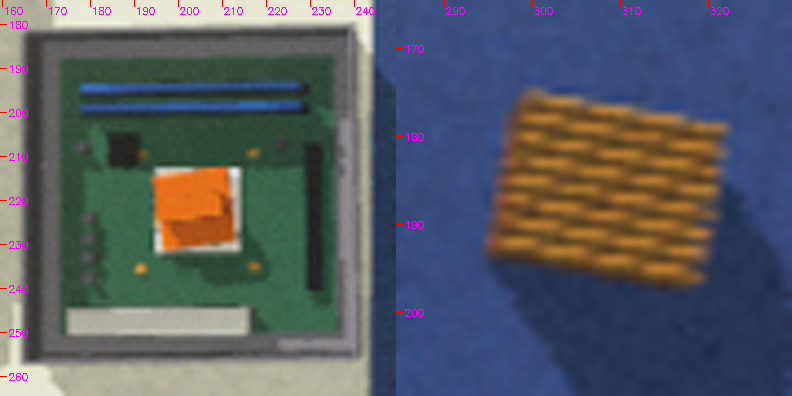

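View pics/s1.png

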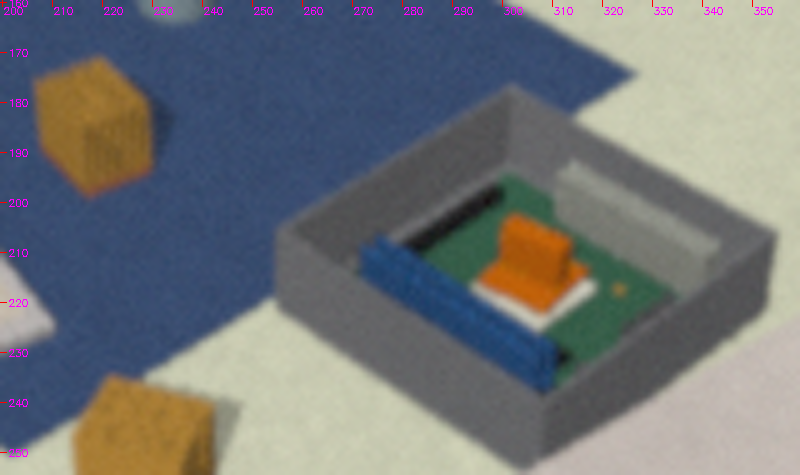

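The crop confirms that the block at top-view (309,186), or (483,291) in the enlarged picture, is the finned gold one. It is 0.67 m from the base and the others are 0.77 m or more. The case corners, sticks and cap are clear in both views. Next I fit the poses.

```bash
cat >> h.py <<'E'
from scipy.optimize import minimize,least_squares
def rz(a): c,s=np.cos(a),np.sin(a);return np.array([[c,-s,0],[s,c,0],[0,0,1]])
def box(x,y,z0,z1): return np.array([[i*x/2,j*y/2,k] for i in(-1,1) for j in(-1,1) for k in(z0,z1)])
HS=[box(.046,.060,0,.055)]
CAP=[box(.046,.046,0,.006),box(.014,.040,0.006,.036)]
def mask(c,roi,hsv):
    x,y,w,h=roi;im=cv2.resize(c["image"][y:y+h,x:x+w],None,fx=6,fy=6,interpolation=cv2.INTER_CUBIC)
    m=cv2.inRange(cv2.cvtColor(im,cv2.COLOR_BGR2HSV),*map(np.array,hsv))
    m=cv2.morphologyEx(m,cv2.MORPH_CLOSE,np.ones((9,9)))
    n,l,st,_=cv2.connectedComponentsWithStats(m);k=1+np.argmax(st[1:,4]);return np.uint8(l==k)*255
def render(c,roi,parts,p,z):
    x,y,w,h=roi;m=np.zeros((h*6,w*6),np.uint8)
    for B in parts:
        q=proj(c,B@rz(p[2]).T+[p[0],p[1],z]);q=(q-[x,y]+.5)*6
        cv2.fillConvexPoly(m,np.int32(np.round(cv2.convexHull(np.float32(q))*16)),255,cv2.LINE_AA,4)
    return m
def fit(views,parts,p0,z):
    def f(p): return sum(np.abs(render(c,r,parts,p,z).astype(int)-m).mean()*(r[2]*r[3]) for c,r,m in views)
    best=min((minimize(f,[p0[0],p0[1],p0[2]+a],method="Nelder-Mead",options=dict(initial_simplex=np.array([p0[0],p0[1],p0[2]+a])+np.array([[0,0,0],[.01,0,0],[0,.01,0],[0,0,.15]]),xatol=1e-4,fatol=.1)) for a in(-.15,0,.15)),key=lambda r:r.fun)
    return best.x,best.fun/sum(m.sum()/36 for _,_,m in views)
E
python3 - <<'E'
from h import *
from scipy.spatial.transform import Rotation as R
d=pickle.load(open("c0.pkl","rb"));t,s=d["top"],d["scene"]
rt,rs=(285,165,45,45),(202,165,36,40)
gold=((8,110,60),(24,255,255))
vt=(t,rt,mask(t,rt,gold));vs=(s,rs,mask(s,rs,gold))
for v in([vt],[vs],[vt,vs]): print("hs",*[np.round(a,4) for a in fit(v,HS,[.617,-.252,-.1+np.pi/2],0)])
rt,rs=(185,205,40,40),(285,195,40,35);org=((4,190,100),(20,255,255))
vt=(t,rt,mask(t,rt,org));vs=(s,rs,mask(s,rs,org))
for v in([vt],[vs],[vt,vs]): print("cap",*[np.round(a,4) for a in fit(v,CAP,[.53,.005,.13],.018)])
S=lambda X,Y:(200+X/5-.5,160+Y/5-.5); Tp=lambda X,Y:(160+X/4.4-.5,175+Y/4.4-.5)
pts=[(t,Tp(80,89),(.064,.0665,.048)),(t,Tp(302,86),(.064,-.0665,.048)),(t,Tp(80,108),(.052,.0665,.048)),(t,Tp(302,105),(.052,-.0665,.048)),
(s,S(512,85),(-.1,-.1,.06)),(s,S(277,230),(.1,-.1,.06)),(s,S(545,402),(.1,.1,.06)),(s,S(777,235),(-.1,.1,.06)),
(t,Tp(352,26),(.1,-.1,.06)),(t,Tp(28,38),(.1,.1,.06)),(t,Tp(24,360),(-.1,.1,.06)),(t,Tp(355,355),(-.1,-.1,.06))]
f=lambda p,P=pts:np.concatenate([proj(c,rz(p[2])@np.array(b)+[p[0],p[1],0])[0]-a for c,a,b in P])
r=least_squares(f,[.53,.01,0],loss="soft_l1");print("case",r.x.round(4),f(r.x).reshape(-1,2).round(1).tolist())
c=r.x;print("cpu",(rz(c[2])@[-.01,0,0]+[c[0],c[1],0]).round(4))
# drawer: inner top rim corners of sides etc
for n,u,v,z in(("inFL",77,407,.085),("inFR",160,416,.085),("backL",88,315,.128),("backR",170,325,.128),("frontoutL",62,418,.138),("frontoutR",174,430,.138)): print(n,at(t,u/1.5625,v/1.5625,z).round(3))
print(R.from_euler("xyz",[-1.65135937,1.56873509,-2.06420524]).as_matrix().round(3))
cv2.imwrite("pics/d1.png",crop(t,35,190,90,100,6))
E
```

```text
hs [ 0.62   -0.2535  1.7752] 0.342
hs [ 0.6194 -0.2526  1.0512] 0.1583
hs [ 0.6191 -0.2532  1.0451] 0.2854
cap [0.5247 0.0273 0.1593] 0.1833
cap [0.5196 0.0241 0.054 ] 0.2951
cap [0.5236 0.0266 0.2021] 0.2391
case [0.5326 0.0267 0.0171] [[0.0, -0.1], [-0.2, -0.1], [0.0, 0.1], [-0.2, 0.2], [-0.2, -0.0], [-0.6, -0.2], [-0.3, 0.3], [0.2, -0.6], [0.8, -0.6], [-1.7, -2.3], [-1.0, 1.3], [0.9, 1.6]]
cpu [0.5226 0.0265 0.    ]
inFL [0.424 0.413 0.085]
inFR [0.41  0.276 0.085]
backL [0.572 0.381 0.128]
backR [0.557 0.25  0.128]
frontoutL [0.411 0.411 0.138]
frontoutR [0.394 0.236 0.138]
[[-0.001  0.401  0.916]
 [-0.002  0.916 -0.401]
 [-1.    -0.002 -0.   ]]
```

View pics/d1.png

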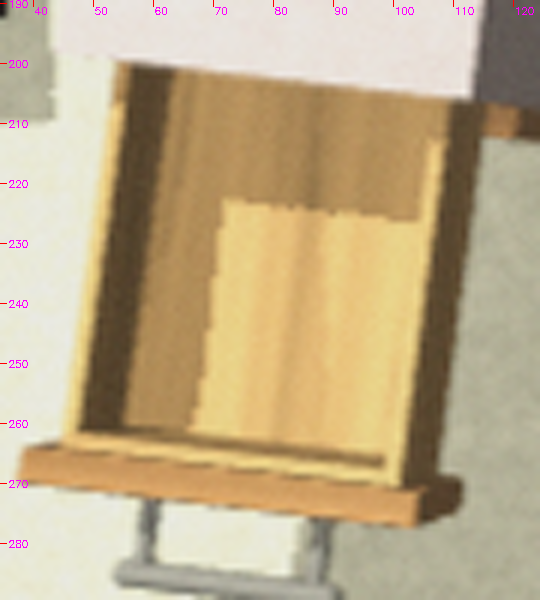

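Drawer crop: the floor's front-left corner is at about crop (125,425), its left edge runs to (175,68), and the right side's inner rim goes from (388,460) to (428,140). The case fit is good to 0.3 px on the sticks. I'll refit the heatsink with the right starting yaw and work out the drawer spot.

Run:
```python
from h import *
d=pickle.load(open("c0.pkl","rb"));t,s=d["top"],d["scene"]
rt,rs=(285,165,45,45),(202,165,36,40)
gold=((5,110,70),(26,255,255))
vt=(t,rt,mask(t,rt,gold));vs=(s,rs,mask(s,rs,gold))
for v in([vt],[vs],[vt,vs]): print("hs",*[np.round(a,4) for a in fit(v,HS,[.617,-.252,-.17],0)])
rt,rs=(185,205,40,40),(285,195,40,35);org=((2,170,60),(22,255,255))
vt=(t,rt,mask(t,rt,org));vs=(s,rs,mask(s,rs,org))
for v in([vt],[vs],[vt,vs]): print("cap",*[np.round(a,4) for a in fit(v,CAP,[.524,.026,.13],.018)])
D=lambda X,Y,z:at(t,35+X/6-.5,190+Y/6-.5,z)
a,b=D(125,425,.085),D(175,68,.085);e,g=D(388,455,.128),D(428,140,.128);h=D(385,458,.085)
for p in(a,b,h,e,g):print(p.round(3))
ax=(b-a)/np.linalg.norm(b-a);ax2=(g-e)/np.linalg.norm(g-e)
fr=(a-h)/np.linalg.norm(a-h)
print("yaw",np.arctan2(ax[1],ax[0]),np.arctan2(ax2[1],ax2[0]),np.arctan2(-fr[0],fr[1]))
n=np.array([-ax[1],ax[0],0]);print("width",(a-e)@n)
mid=a-n*.064;print("spot",(mid+ax*.059).round(3))
```

```text
hs [ 0.6205 -0.2525 -0.1561] 0.105
hs [ 0.6182 -0.2543 -0.2526] 0.1107
hs [ 0.6201 -0.2524 -0.215 ] 0.1194
cap [0.5243 0.0275 0.1628] 0.128
cap [ 0.5218  0.0254 -0.0351] 0.208
cap [0.524  0.0272 0.1502] 0.1719
[0.424 0.397 0.085]
[0.576 0.382 0.085]
[0.411 0.286 0.085]
[0.416 0.269 0.128]
[0.545 0.257 0.128]
yaw -0.10295168698980796 -0.09731621071918749 -0.11664231895398554
width 0.12791989829106698
spot [0.476 0.328 0.085]
```

```bash
cat > plan.py <<'E'
import sys,numpy as np
from station import bot
from scipy.spatial.transform import Rotation as R
# args: x y z yawdeg(of tool y, world) nrows
x,y,z,yaw,n=map(float,sys.argv[1:6]);n=int(n)
s=bot.sense();M=R.from_euler("xyz",s["tool_rot"]);p=s["tool_pos"];A=M.as_matrix()
cur=np.degrees(np.arctan2(A[1,1],A[0,1]));tw=-((yaw-cur+90)%180-90)
print("t",round(s["t"],2),"pos",p.round(4),"yaw",cur.round(2),"tilt",np.degrees(np.arccos(-A[2,0])).round(2),"F",s["force"].round(1),"gap",round(s["finger_gap"],4),"twist",tw.round(1))
P=p.copy();T=np.array([x,y,z]);tr=round(tw/n,1)
for i in range(n):
    d=M.as_matrix().T@((T-P)/(n-i))*100;d=d.round(2);P=P+M.as_matrix()@d/100
    print([d.tolist(),tr],end="\n" if i%5==4 else ", ");M=M*R.from_euler("x",tr,degrees=True)
print()
E
python3 plan.py .524 .027 .2 8 15
```

```text
t 0.1 pos [0.2605 0.5949 0.2302] yaw 66.35 tilt 0.11 F [-0.2 -0.  -0.2] gap 0.0853 twist 58.3
[[0.21, -2.76, 3.13], np.float64(3.9)], [[0.21, -2.54, 3.31], np.float64(3.9)], [[0.21, -2.31, 3.47], np.float64(3.9)], [[0.21, -2.07, 3.62], np.float64(3.9)], [[0.2, -1.82, 3.76], np.float64(3.9)]
[[0.21, -1.56, 3.87], np.float64(3.9)], [[0.2, -1.29, 3.97], np.float64(3.9)], [[0.21, -1.02, 4.05], np.float64(3.9)], [[0.2, -0.75, 4.11], np.float64(3.9)], [[0.21, -0.46, 4.15], np.float64(3.9)]
[[0.2, -0.18, 4.17], np.float64(3.9)], [[0.21, 0.1, 4.17], np.float64(3.9)], [[0.2, 0.39, 4.15], np.float64(3.9)], [[0.21, 0.67, 4.12], np.float64(3.9)], [[0.2, 0.94, 4.07], np.float64(3.9)]
```

Call:
play_rows --steps '[[[0.2,-2.8,3.1],3.9,4],[[0.2,-2.5,3.3],3.9,4],[[0.2,-2.3,3.5],3.9,4],[[0.2,-2.1,3.6],3.9,4],[[0.2,-1.8,3.8],3.9,4]]' --newtons 30

```text
t: 0.6
tool_pos: [0.3488, 0.4043, 0.2207]
tool_rot: [-1.501, 1.57, -2.257]
force: [0.4, 0.0, 0.1]
finger_gap: 0.0399
```

Call:
play_rows --steps '[[[0.2,-1.6,3.9],3.9,4],[[0.2,-1.3,4.0],3.9,4],[[0.2,-1.0,4.0],3.9,4],[[0.2,-0.7,4.1],3.9,4],[[0.2,-0.5,4.1],3.9,4]]'

```text
t: 1.1
tool_pos: [0.4365, 0.2153, 0.2109]
tool_rot: [-1.446, 1.571, -2.542]
force: [0.3, 0.9, 0.2]
finger_gap: 0.0404
```

Call:
play_rows --steps '[[[0.2,-0.2,4.2],3.9,4],[[0.2,0.1,4.2],3.9,4],[[0.2,0.4,4.1],3.9,4],[[0.2,0.7,4.1],3.9,4],[[0,0.9,4.0],3.9,4]]'

```text
t: 1.6
tool_pos: [0.5237, 0.0267, 0.2025]
tool_rot: [-1.843, 1.57, 3.003]
force: [0.2, 0.3, -1.1]
finger_gap: 0.0402
```

```bash
python3 plan.py .5237 .027 .08 8 5
```

```text
t 1.6 pos [0.5237 0.0267 0.2025] yaw 7.67 tilt 0.06 F [ 0.2  0.3 -1.1] gap 0.0402 twist -0.3
[[2.45, 0.0, -0.0], np.float64(-0.1)], [[2.45, 0.0, -0.01], np.float64(-0.1)], [[2.45, 0.01, -0.0], np.float64(-0.1)], [[2.45, 0.0, -0.01], np.float64(-0.1)], [[2.45, 0.01, -0.0], np.float64(-0.1)]
```

Call:
play_rows --steps '[[[3,0,0],0,4],[[3,0,0],0,4],[[3,0,0],0,4],[[2.2,0,0],0,4],[[1.5,0,0],0,4]]'

```text
t: 2.1
tool_pos: [0.5222, 0.0284, 0.0738]
tool_rot: [-1.765, 1.567, 3.084]
force: [-0.3, 0.0, 0.1]
finger_gap: 0.0399
```

Call:
play_rows --steps '[[[1.5,0,0],0,4],[[1.5,0,0],0,4],[[1,0,0],0,4],[[0.8,0,0],0,4],[[0,0,0],0,4]]'

```text
t: 2.6
tool_pos: [0.5231, 0.0285, 0.0273]
tool_rot: [-1.748, 1.569, 3.101]
force: [-0.2, 0.2, -0.7]
finger_gap: 0.0401
```

```bash
python3 - <<'E'
from station import bot
from h import *
c=bot.capture("scene");cv2.imwrite("pics/a1.png",crop(c,260,130,100,90,7))
E
python3 plan.py .5237 .027 .027 8 1
```

```text
t 2.65 pos [0.5236 0.0285 0.0281] yaw 7.85 tilt 0.03 F [ 0.2  0.2 -0.1] gap 0.0402 twist -0.1
[[0.11, -0.01, 0.15], np.float64(-0.1)],
```

View pics/a1.png

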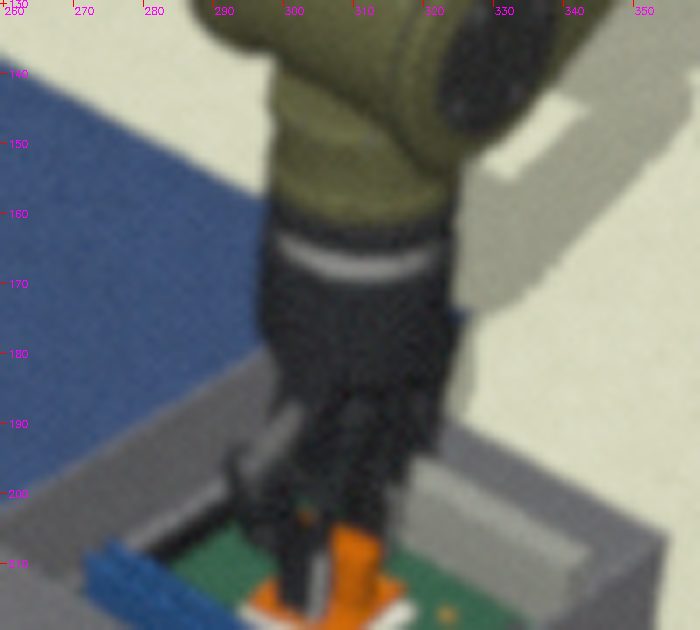

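The front finger at (303,210) stands before the orange rib at (310,208), and the rib also shows on its far side at (302,203). So the rib is between the jaws, and I close on it.

Call:
play_rows --steps '[[[0,0,0],0,0.8],[[0,0,0],0,0.8],[[0,0,0],0,0.8],[[0,0,0],0,0.8],[[0,0,0],0,0.8]]' --newtons 30

```text
t: 3.15
tool_pos: [0.5245, 0.0284, 0.0293]
tool_rot: [1.385, 1.569, -0.049]
force: [1.2, 0.2, 4.7]
finger_gap: 0.0137
```

Call:
play_rows --steps '[[[-2,0,0],0,0.8],[[-4,0,0],0,0.8],[[-4,0,0],0,0.8],[[-4,0,0],0,0.8],[[-2,0,0],0,0.8]]'

```text
t: 3.65
tool_pos: [0.5251, 0.0284, 0.1923]
tool_rot: [1.383, 1.566, -0.051]
force: [-0.3, -0.0, -0.5]
finger_gap: 0.0134
```

```bash
python3 plan.py .476 .328 .188 -6 10
```

```text
t 3.65 pos [0.5251 0.0284 0.1923] yaw 7.85 tilt 0.3 F [-0.3 -0.  -0.5] gap 0.0134 twist 13.8
[[0.04, -0.08, -3.04], np.float64(1.4)], [[0.04, -0.15, -3.03], np.float64(1.4)], [[0.04, -0.22, -3.03], np.float64(1.4)], [[0.04, -0.3, -3.02], np.float64(1.4)], [[0.04, -0.37, -3.01], np.float64(1.4)]
[[0.04, -0.45, -3.0], np.float64(1.4)], [[0.04, -0.52, -2.99], np.float64(1.4)], [[0.04, -0.59, -2.98], np.float64(1.4)], [[0.04, -0.67, -2.96], np.float64(1.4)], [[0.04, -0.74, -2.95], np.float64(1.4)]
```

Call:
play_rows --steps '[[[0,-0.1,-3],1.4,0.8],[[0,-0.1,-3],1.4,0.8],[[0,-0.2,-3],1.4,0.8],[[0,-0.3,-3],1.4,0.8],[[0,-0.4,-3],1.4,0.8]]'

```text
t: 4.15
tool_pos: [0.4988, 0.178, 0.1877]
tool_rot: [-1.296, 1.57, -2.853]
force: [-0.2, 0.6, -0.6]
finger_gap: 0.0132
```

Call:
play_rows --steps '[[[0,-0.4,-3],1.4,0.8],[[0,-0.5,-3],1.4,0.8],[[0,-0.6,-3],1.4,0.8],[[0,-0.7,-3],1.4,0.8],[[0,-0.7,-3],1.4,0.8]]'

```text
t: 4.65
tool_pos: [0.4748, 0.329, 0.1876]
tool_rot: [-0.865, 1.57, -2.544]
force: [0.4, -0.2, 0.1]
finger_gap: 0.0136
```

```bash
python3 - <<'E'
from station import bot
from h import *
c=bot.capture("scene");cv2.imwrite("pics/a2.png",crop(c,350,140,130,110,5))
E
python3 plan.py .476 .328 .097 -6 5
```

```text
t 4.7 pos [0.4741 0.3326 0.1877] yaw -6.1 tilt 0.17 F [-2.1  1.1 -0.2] gap 0.0137 twist -0.1
[[1.81, 0.05, 0.09], np.float64(-0.0)], [[1.82, 0.05, 0.09], np.float64(-0.0)], [[1.81, 0.05, 0.09], np.float64(-0.0)], [[1.82, 0.05, 0.09], np.float64(-0.0)], [[1.81, 0.06, 0.1], np.float64(-0.0)]
```

View pics/a2.png

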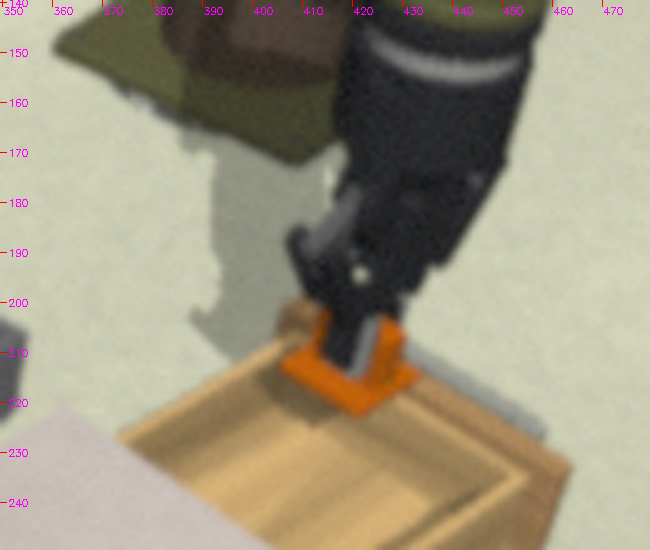

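The cap hangs level at (420,210), in line with the drawer. Next I lower it and release.

Call:
play_rows --steps '[[[1.8,0,0.1],0,0.8],[[1.8,0.1,0.1],0,0.8],[[1.8,0.1,0.1],0,0.8],[[1.8,0.1,0.1],0,0.8],[[0.9,0,0],0,0.8]]'

```text
t: 5.2
tool_pos: [0.4769, 0.3227, 0.1047]
tool_rot: [-0.937, 1.567, -2.616]
force: [-0.6, 0.1, -0.6]
finger_gap: 0.0134
```

Call:
play_rows --steps '[[[0.4,0,0],0,0.8],[[0.3,0,0],0,0.8],[[0.1,0,0],0,0.8],[[0,0,0],0,0.8],[[0,0,0],0,0.8]]'

```text
t: 5.7
tool_pos: [0.4787, 0.324, 0.1001]
tool_rot: [2.177, 1.569, 0.498]
force: [-0.0, 0.2, -0.4]
finger_gap: 0.0132
```

Call:
play_rows --steps '[[[0,0,0],0,3],[[0,0,0],0,4],[[0,0,0],0,4],[[0,0,0],0,4],[[-1,0,0],0,4]]'

```text
t: 6.2
tool_pos: [0.4772, 0.3231, 0.108]
tool_rot: [-0.96, 1.567, -2.638]
force: [0.1, -0.3, 0.3]
finger_gap: 0.0398
```

Call:
play_rows --steps '[[[-2,0,0],0,4],[[-4,0,0],0,4],[[-4,0,0],0,4],[[-3,0,0],0,4],[[-1,0,0],0,4]]'

```text
t: 6.7
tool_pos: [0.4799, 0.3247, 0.255]
tool_rot: [2.18, 1.563, 0.502]
force: [-0.1, 0.3, 0.9]
finger_gap: 0.0401
```

```bash
python3 plan.py .62 -.2525 .2 -9.7 15
```

```text
t 6.7 pos [0.4799 0.3247 0.255 ] yaw -6.15 tilt 0.47 F [-0.1  0.3  0.9] gap 0.0401 twist 3.5
[[0.36, 1.34, 3.73], np.float64(0.2)], [[0.36, 1.35, 3.72], np.float64(0.2)], [[0.36, 1.36, 3.72], np.float64(0.2)], [[0.36, 1.38, 3.71], np.float64(0.2)], [[0.36, 1.39, 3.71], np.float64(0.2)]
[[0.36, 1.4, 3.7], np.float64(0.2)], [[0.36, 1.42, 3.7], np.float64(0.2)], [[0.36, 1.43, 3.69], np.float64(0.2)], [[0.36, 1.44, 3.69], np.float64(0.2)], [[0.35, 1.45, 3.68], np.float64(0.2)]
[[0.36, 1.47, 3.68], np.float64(0.2)], [[0.35, 1.48, 3.67], np.float64(0.2)], [[0.36, 1.49, 3.67], np.float64(0.2)], [[0.35, 1.51, 3.67], np.float64(0.2)], [[0.36, 1.52, 3.65], np.float64(0.2)]
```

Call:
play_rows --steps '[[[0,1.3,3.7],0.2,4],[[0.4,1.4,3.7],0.2,8],[[0.4,1.4,3.7],0.2,8],[[0.4,1.4,3.7],0.2,8],[[0.4,1.4,3.7],0.2,8]]'

```text
t: 7.2
tool_pos: [0.5252, 0.1304, 0.232]
tool_rot: [-1.307, 1.569, -3.002]
force: [0.5, -0.2, 0.2]
finger_gap: 0.0799
```

Call:
play_rows --steps '[[[0.4,1.4,3.7],0.2,8],[[0.4,1.4,3.7],0.2,8],[[0.4,1.4,3.7],0.2,8],[[0.4,1.4,3.7],0.2,8],[[0.4,1.4,3.7],0.2,8]]'

```text
t: 7.7
tool_pos: [0.5702, -0.0621, 0.2119]
tool_rot: [-1.677, 1.569, 2.892]
force: [0.5, 0.8, 0.6]
finger_gap: 0.08
```

Call:
play_rows --steps '[[[0.4,1.5,3.7],0.2,8],[[0.4,1.5,3.7],0.2,8],[[0.4,1.5,3.7],0.2,8],[[0.4,1.5,3.7],0.2,8],[[0.4,1.5,3.7],0.7,8]]'

```text
t: 8.2
tool_pos: [0.6169, -0.256, 0.1917]
tool_rot: [-1.936, 1.569, 2.607]
force: [-0.7, 0.1, 0.6]
finger_gap: 0.0797
```

```bash
python3 plan.py .62 -.2525 .09 -9.7 5;  python3 - <<'E'
from station import bot
from h import *
import pickle
c={n:bot.capture(n) for n in("scene","top")};pickle.dump(c,open("c1.pkl","wb"))
a=crop(c["scene"],190,110,60,100,6); b=crop(c["top"],40,190,70,100,6)
cv2.imwrite("pics/a3.png",np.hstack([a,b]))
E
```

```text
t 8.2 pos [ 0.6169 -0.256   0.1917] yaw -9.68 tilt 0.13 F [-0.7  0.1  0.6] gap 0.0797 twist 0.0
[[2.03, 0.05, -0.08], np.float64(0.0)], [[2.03, 0.05, -0.08], np.float64(0.0)], [[2.04, 0.05, -0.08], np.float64(0.0)], [[2.03, 0.06, -0.07], np.float64(0.0)], [[2.04, 0.05, -0.08], np.float64(0.0)]
```

View pics/a3.png

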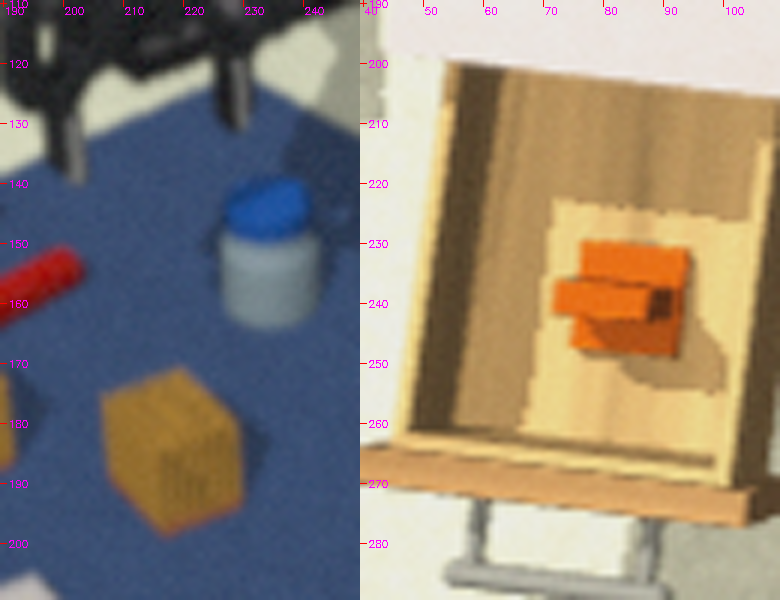

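The cap lies flat in the drawer at top (82,240). The heatsink stands clear between the jaws' projected path, with the jar and screwdriver well away. Next I go down and grip.

Call:
play_rows --steps '[[[3,0.1,-0.2],0,8],[[3,0.1,-0.2],0,8],[[3,0.1,0],0,8],[[2.5,0,0],0,8],[[1.5,0,0],0,8]]'

```text
t: 8.8
tool_pos: [0.619, -0.2494, 0.0596]
tool_rot: [-1.901, 1.565, 2.643]
force: [-0.4, 0.0, -0.2]
finger_gap: 0.0801
```

```bash
python3 plan.py .62 -.2525 .012 -9.7 5
```

```text
t 8.8 pos [ 0.619  -0.2494  0.0596] yaw -9.61 tilt 0.32 F [-0.4  0.  -0.2] gap 0.0801 twist 0.1
[[0.95, 0.03, 0.06], np.float64(0.0)], [[0.95, 0.04, 0.06], np.float64(0.0)], [[0.95, 0.03, 0.06], np.float64(0.0)], [[0.95, 0.04, 0.06], np.float64(0.0)], [[0.96, 0.03, 0.05], np.float64(0.0)]
```

Call:
play_rows --steps '[[[1.5,0,0.1],0,8],[[1.3,0.1,0.1],0,8],[[1,0,0.1],0,8],[[0.6,0,0],0,8],[[0.4,0,0],0,8]]'

```text
t: 9.3
tool_pos: [0.6217, -0.2545, 0.0152]
tool_rot: [1.324, 1.57, -0.415]
force: [0.5, -0.3, 0.3]
finger_gap: 0.0801
```

Call:
play_rows --steps '[[[0,0,0],0,6],[[0,0,0],0,4],[[0,0,0],0,4],[[0,0,0],0,4],[[0,0,0],0,4]]' --newtons 60

```text
t: 9.8
tool_pos: [0.6221, -0.2547, 0.0163]
tool_rot: [1.213, 1.569, -0.526]
force: [-1.2, 0.5, 3.4]
finger_gap: 0.0456
```

```bash
python3 plan.py .62 -.2525 .012 -9.7 5
```

```text
t 9.8 pos [ 0.6221 -0.2547  0.0163] yaw -9.65 tilt 0.08 F [-1.2  0.5  3.4] gap 0.0456 twist 0.0
[[0.09, -0.05, -0.04], np.float64(0.0)], [[0.09, -0.05, -0.04], np.float64(0.0)], [[0.08, -0.05, -0.03], np.float64(0.0)], [[0.09, -0.05, -0.04], np.float64(0.0)], [[0.08, -0.04, -0.03], np.float64(0.0)]
```

Call:
play_rows --steps '[[[-0.5,0,0],0,4],[[-2,0,0],0,4],[[-4,0,0],0,4],[[-4,0,0],0,4],[[-2,0,0],0,4]]'

```text
t: 10.3
tool_pos: [0.6227, -0.2549, 0.1442]
tool_rot: [1.289, 1.566, -0.45]
force: [0.6, -0.1, -3.0]
finger_gap: 0.0456
```

```bash
python3 plan.py .5226 .0265 .14 1 10
python3 - <<'E'
from station import bot
from h import *
c=bot.capture("scene");cv2.imwrite("pics/a4.png",crop(c,170,80,110,120,5))
E
```

```text
t 10.3 pos [ 0.6227 -0.2549  0.1442] yaw -9.65 tilt 0.26 F [ 0.6 -0.1 -3. ] gap 0.0456 twist -10.6
[[0.03, -1.46, -2.61], np.float64(-1.1)], [[0.03, -1.41, -2.63], np.float64(-1.1)], [[0.03, -1.36, -2.66], np.float64(-1.1)], [[0.03, -1.31, -2.69], np.float64(-1.1)], [[0.03, -1.25, -2.71], np.float64(-1.1)]
[[0.03, -1.2, -2.73], np.float64(-1.1)], [[0.03, -1.15, -2.76], np.float64(-1.1)], [[0.04, -1.1, -2.78], np.float64(-1.1)], [[0.03, -1.04, -2.8], np.float64(-1.1)], [[0.04, -0.99, -2.81], np.float64(-1.1)]
```

View pics/a4.png

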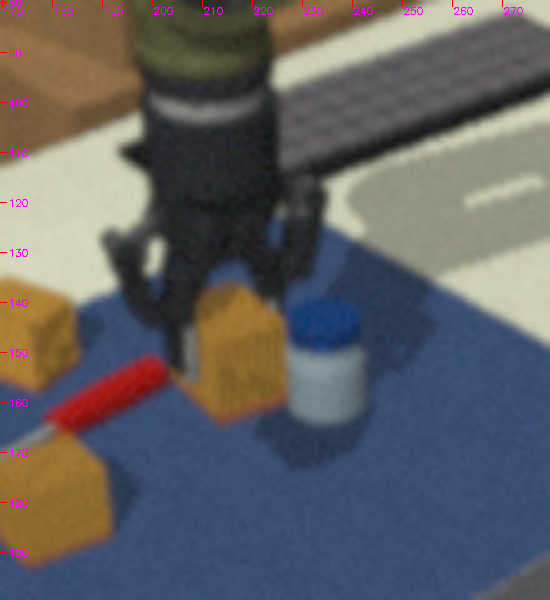

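The heatsink is held level at (215,150) and lifted. The wrist force of about -3 N matches its weight. I carry it across at z of about 0.145.

Call:
play_rows --steps '[[[0,-1,-2],-1.1,4],[[0,-1.5,-2.6],-1.1,4],[[0,-1.4,-2.7],-1.1,4],[[0,-1.3,-2.7],-1.1,4],[[0,-1.3,-2.7],-1.1,4]]'

```text
t: 10.85
tool_pos: [0.5715, -0.1186, 0.1381]
tool_rot: [-1.849, 1.568, 2.791]
force: [-0.4, 0.3, -2.6]
finger_gap: 0.0456
```

Call:
play_rows --steps '[[[0,-1.2,-2.7],-1.1,4],[[0,-1.2,-2.8],-1.1,4],[[0,-1.1,-2.8],-1.1,4],[[0,-1.0,-2.8],-1.1,4],[[0,-0.9,-2.5],-0.7,4]]'

```text
t: 11.35
tool_pos: [0.5222, 0.0192, 0.1384]
tool_rot: [-1.741, 1.568, 2.989]
force: [0.6, -0.2, -2.8]
finger_gap: 0.0456
```

```bash
python3 plan.py .5226 .0245 .09 1 5
```

```text
t 11.35 pos [0.5222 0.0192 0.1384] yaw 1.0 tilt 0.17 F [ 0.6 -0.2 -2.8] gap 0.0456 twist -0.0
[[0.97, 0.01, -0.11], np.float64(-0.0)], [[0.97, 0.01, -0.1], np.float64(-0.0)], [[0.97, 0.01, -0.11], np.float64(-0.0)], [[0.96, 0.02, -0.1], np.float64(-0.0)], [[0.97, 0.01, -0.11], np.float64(-0.0)]
```

Call:
play_rows --steps '[[[1,0,-0.2],0,4],[[1,0,-0.2],0,4],[[1,0,-0.1],0,4],[[1,0,0],0,4],[[0.8,0,0],0,4]]'

```text
t: 11.85
tool_pos: [0.5235, 0.0221, 0.0906]
tool_rot: [-1.574, 1.569, -3.129]
force: [-0.7, 0.3, -3.0]
finger_gap: 0.0451
```

Call:
play_rows --steps '[[[0,0,0],0,4],[[0,0,0],0,4],[[0,0,0],0,4],[[0,0,0],0,4],[[0,0,0],0,4]]'

```text
t: 12.35
tool_pos: [0.5243, 0.0227, 0.0929]
tool_rot: [1.491, 1.57, -0.064]
force: [-0.1, 0.3, -3.0]
finger_gap: 0.0456
```

```bash
python3 plan.py .5226 .0245 .0443 1 5
python3 - <<'E'
from station import bot
from h import *
import pickle
z=bot.sense()["tool_pos"];c={n:bot.capture(n) for n in("scene","top")};pickle.dump(c,open("c2.pkl","wb"))
s=c["scene"];rs=(275,150,70,75)
B=HS[0];im=crop(s,265,140,90,90,7)
for p in [(z[0],z[1]+.002,.017)]:
    q=proj(s,B@rz(p[2]).T+[p[0],p[1],z[2]-.0163]);q=(q-[265,140]+.5)*7
    cv2.polylines(im,[np.int32(cv2.convexHull(np.float32(q)))],True,(255,255,0),1)
cv2.imwrite("pics/a5.png",im)
m=mask(s,rs,((5,110,60),(26,255,255)));print(m.sum()/255/36)
print(fit([(s,rs,m)],HS,[z[0],z[1],.017],z[2]-.0163))
E
```

```text
t 12.35 pos [0.5243 0.0227 0.0929] yaw 0.95 tilt 0.06 F [-0.1  0.3 -3. ] gap 0.0456 twist -0.1
[[0.97, -0.04, -0.04], np.float64(-0.0)], [[0.97, -0.03, -0.03], np.float64(-0.0)], [[0.97, -0.04, -0.04], np.float64(-0.0)], [[0.98, -0.03, -0.03], np.float64(-0.0)], [[0.97, -0.04, -0.04], np.float64(-0.0)]

462.3888888888889
(array([0.52376572, 0.02441339, 0.0045807 ]), np.float64(0.4711201890344026))
```

View pics/a5.png

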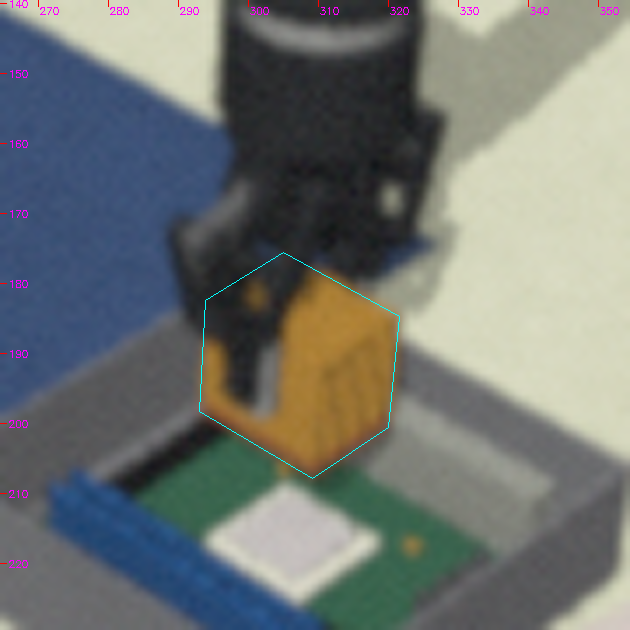

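The overlay of a box centred at TCP +2 mm in y matches the held heatsink within a pixel. The bare processor is now visible, centred at about crop (293,541). I'll check that against the case fit.

Run:
```python
from h import *
s=pickle.load(open("c2.pkl","rb"))["scene"]
print(at(s,265+293/7-.5,140+540/7-.5,.018))
W=[(205,540),(288,482),(382,542),(297,603)]
P=[at(s,265+a/7-.5,140+b/7-.5,.014) for a,b in W];print(np.array(P).round(4),np.mean(P,0).round(4))
```

```text
[0.52614172 0.03050443 0.018     ]
[[0.5487 0.0025 0.014 ]
 [0.4959 0.0006 0.014 ]
 [0.4969 0.0536 0.014 ]
 [0.5504 0.0549 0.014 ]] [0.523  0.0279 0.014 ]
```

Call:
play_rows --steps '[[[1,-0.1,-0.1],0,4],[[1,-0.1,-0.1],0,4],[[1,0,0],0,4],[[0.8,0,0],0,4],[[0.5,0,0],0,4]]'

```text
t: 12.95
tool_pos: [0.521, 0.0248, 0.0477]
tool_rot: [-1.629, 1.569, 3.1]
force: [-0.5, 0.0, -3.6]
finger_gap: 0.0454
```

Call:
play_rows --steps '[[[0.3,0,0],0,4],[[0,0,0],0,4],[[0,0,0],0,4],[[0,0,0],0,4],[[0,0,0],0,4]]'

```text
t: 13.45
tool_pos: [0.5223, 0.0247, 0.0468]
tool_rot: [1.502, 1.57, -0.053]
force: [-0.2, 0.3, -3.6]
finger_gap: 0.0451
```

```bash
python3 plan.py .5226 .0245 .0443 1 5
```

```text
t 13.45 pos [0.5223 0.0247 0.0468] yaw 0.95 tilt 0.05 F [-0.2  0.3 -3.6] gap 0.0451 twist -0.1
[[0.05, 0.01, 0.0], np.float64(-0.0)], [[0.05, 0.01, 0.01], np.float64(-0.0)], [[0.05, 0.0, 0.0], np.float64(-0.0)], [[0.05, 0.01, 0.01], np.float64(-0.0)], [[0.05, 0.0, 0.0], np.float64(-0.0)]
```

Run:
```python
from station import bot
from h import *
z=bot.sense()["tool_pos"]
out=[]
for n,(x,y) in(("scene",(265,145)),("top",(165,170))):
    c=bot.capture(n);im=crop(c,x,y,80,90,4.9)
    Q=lambda P:[np.int32(cv2.convexHull(np.float32((proj(c,P)-[x,y]+.5)*4.9)))]
    cv2.polylines(im,Q(HS[0]@rz(.017).T+[z[0],z[1]+.002,z[2]-.0163]),True,(255,255,0),1)
    cv2.polylines(im,Q(box(.052,.052,.014,.014)@rz(.017).T+[.5226,.0265,0]),True,(0,0,255),1);out.append(im)
cv2.imwrite("pics/a6.png",np.hstack(out))
```

```text
(no output)
```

View pics/a6.png

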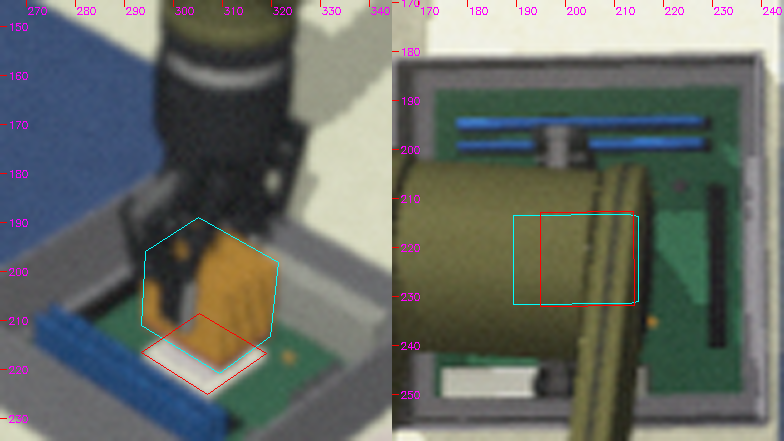

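Both outlines fit: the heatsink is centred over the socket and level. I lower it 3 mm to the middle of the height band, let it settle, and hand in.

Call:
play_rows --steps '[[[0.2,0,0],0,4],[[0.1,0,0],0,4],[[0,0,0],0,4],[[0,0,0],0,4],[[0,0,0],0,4]]'

```text
t: 14.05
tool_pos: [0.5219, 0.0247, 0.0434]
tool_rot: [1.326, 1.571, -0.229]
force: [0.5, -0.6, -2.5]
finger_gap: 0.0454
```

Call:
play_rows --steps '[[[0,0,0],0,4],[[0,0,0],0,4],[[0,0,0],0,4],[[0,0,0],0,4],[[0,0,0],0,4]]'

```text
t: 14.55
tool_pos: [0.5219, 0.0248, 0.0433]
tool_rot: [-1.403, 1.571, -2.957]
force: [-0.5, -0.0, -4.0]
finger_gap: 0.0453
```

```bash
python3 plan.py .5226 .0245 .0443 1 1; python3 -c "
from station import bot
s=bot.sense();print(s['dq'].round(3));print(bot.hand_in())"
```

```text
t 14.55 pos [0.5219 0.0248 0.0433] yaw 0.95 tilt 0.0 F [-0.5 -0.  -4. ] gap 0.0453 twist -0.0
[[-0.1, 0.07, 0.03], np.float64(-0.0)], 
[0.002 0.    0.    0.001 0.001 0.   ]
the job is handed in; nothing more can be done
None
```

I put the orange cap in the open drawer and let go; it lies flat near the middle. I then gripped the heatsink nearest the base, at 60 N. I carried it over the case wall and handed in at 14.6 s with it hovering over the processor.

- **Last readings:** Its underside is about 9–11 mm above the processor, and its centre is within about 2 mm of the processor's centre. Tool tilt is 0°, and the fins are within about 0.01 rad of the memory sticks. The arm was almost still, and the finger gap of 45 mm showed it was still held.
- **Wrist force:** It read 2.5–4 N downward throughout the carry, which is about the heatsink's weight. I saw no sign of contact with the computer.
- **What disagreed:** A rough click on the bare processor put its centre about 5 mm from the case fit. The socket's corners, measured in the same picture, agreed with the fit to 1.5 mm, so I kept the fit.
- **Weak check:** The colour-outline fits were poor for the cap from the side camera and for the heatsink once it was held. I relied on the top view and overlays instead.
- **Not checked:** The arm blocked the top camera's view of the heatsink at the end, so the final centring rests on the side camera and the measured tool position. I last viewed the cap in the drawer before picking up the heatsink. I did not re-measure the jar, screwdriver and drive; the arm was not near them, and the force readings showed no contact.

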